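Load the battery bay and latch its gate

TASK

Lay the spare battery pack flat inside the open battery bay on the bench, then swing the bay's gate shut and press it home until its sprung latch tongue rides over the strike pin and snaps in behind it, so that the gate stays shut when you let go. Feel for the latch and do not force it: never press on the gate or the bay with more than about 20 N. Leave the other things on the bench where they are.

Things in the scene. Friction and masses are not known exactly. Their poses are not given: they have to be found in the camera images.
- battery_pack: black scanner battery, a block 76 (its x) x 38 (its y) x 22 (z) mm, 0.18 kg, lying flat on the bench to the right of the bay; origin at the centre of its underside
- bay: low open-topped grey steel tray fixed to the bench, on a floor plate 4 mm thick, 190 (x) x 207 (y) mm. Origin at bench height in the walled part; x points from the gate side to the back wall, y to the left seen from the gate side. Back and side walls 58 mm high; clear space for the battery: x = -30 to +73 mm, y = -87 to +87 mm in this frame. The gate closes the -x side, its hinge at (-70, +85) mm
- gate (a joint): angle of the gate (rad): 0 = square across the front of the bay, grows as it opens towards the robot. Hinge at the left end. Starts ajar at 0.55 to 0.9; if not latched a weak spring swings it open again to about 0.4 or more. It latches somewhere between +0.13 and -0.13, depending on where the bracket stands: to be felt
- gate_hinge (a point): point on the gate's upright hinge axis, 50 mm above the bench. It turns with the gate: y points from the free end to the hinge, x is the gate's normal and points into the bay when shut. The gate is a plain aluminium plate 158 mm long from the hinge axis, 8 mm thick, from 12 to 82 mm above the bench
- gate_pad (a point): middle of the dark push pad on the gate's outer face, 135 mm from the hinge axis, 50 mm above the bench, axes as gate_hinge: push along +x. Pushed here, the gate swings at 1 N; the tongue rides up the pin over about 8 mm at 4 to 9 N, then the force drops as it snaps in, and 2 to 4 mm further the gate meets the buffer, a firm stop. It is surely home once 13 to 16 N are felt
- tongue (a joint): how far the sprung steel tongue at the free end of the gate is pushed back into the gate (m): 0 = fully out (free, or snapped in behind the pin), about 0.007 at the moment it passes the pin
- tape_measure: bystander: yellow pocket tape measure, 42 x 76 x 67 mm high; origin at the centre of its underside
- strap_buckle_1: bystander: small pale strap buckle, 26 x 38 x 9 mm; origin at the centre of its underside
- label_roll_2: bystander: white label roll standing on end, 82 mm across, 40 high; origin at the centre of its underside
- torch: bystander: black torch lying on its side, 176 x 62 x 55 mm; origin at the centre of its underside
- latch_place (a point): fixed on the bay: where the upright strike pin stands, 50 mm above the bench, when its bracket is in the middle of its slots. The 84 mm high bracket, at the front right corner of the bay, may really stand up to 18 mm either way along the bay's x. It also carries a rubber buffer that stops the gate 2 to 4 mm after the tongue has snapped in behind the pin
Not all that is in view belongs to the job. Leave any blue look-alike of the battery_pack alone.

How it is judged:
By the outcome, as a careful person would: the job done as asked, in the order asked, and still so for the second after the job is handed in, with the robot touching nothing.
It also fails if it takes over 58 s, if anything falls off the work surface, if the arm or the gripper's body presses on something with over 40 N, if the wrist force passes 120 N, or if a joint passes its speed limit or range.

ROBOT

A 7-joint arm with a two-finger parallel gripper is mounted at the origin on a cart in front of the work surface, level with it; the furniture and walls round the work are solid. World frame = base frame: x ahead of the robot, y to its left, z up, the work surface at z = 0. Lengths are in m, angles in rad, forces in N, time in s.
With the tool pointing down it reaches from about 0.425 to 0.925 m from the base axis. Payload 6.8 kg.
Tool frame: the origin (TCP) lies at the very end of the fingers, on their centre line; the grasp point (between the pads) lies 19 mm behind it; z points along the fingers, y is the line along which they close (so a half turn about z gives the same grasp; the last joint's range is limited). The gripper opens to 85 mm and grips with 20 to 120 N. Pads are 22 mm wide; open, the fingers measure 114 mm over their backs; the gripper's body (76 mm by 85 mm) begins 54 mm behind the grasp point. The pads swing forward as they close: fully open they stand 13 mm farther back than shut.
Start: joints at [1.013, 0.477, 0.022, 1.555, -0.011, 1.109, -0.083], TCP at [0.293, -0.608, 0.207] pointing down, gripper open.
Joint ranges: [-2.96, 2.96], [-0.34, 2.1], [-1.41, 1.46], [0.24, 2.44], [-1.37, 4.51], [0.17, 1.92], [-2.96, 2.96]. Speed limits (rad/s): [2.39, 2.39, 3.14, 3.14, 3.14, 3.14, 3.14].

INTERFACE

Orientations are given as a rotation vector (axis times angle).
In Python, from station import monitor, viewer, order, spotter gives the robot as it stands.
- The arm moves only by the tool drive_tool, never from a script. Its arguments are lists of equal length, an entry for each row: "linear": the shift along the world's x, y, z in shares of 1000 mm (1.0 is 1000 mm), a list of three; "spin": the turn about the world's z in a scale on which 1.0 is 60 degrees. In form: {"linear": [[x, y, z], ...], "spin": [spin, ...]}. A call has exactly 5 rows; each row is the pose to reach, as a shift and turn from the pose commanded when the call began; what a row does not reach only later rows make up. A row lasts 1/12 s, in which the tool goes at most 41.7 mm and 7.16 degrees, less where a joint would pass 70% of its speed; a pose out of reach is approached as far as the arm can. Shift and turn numbers lie between -1 and 1, and a call with a number outside is refused. A call with a gripper value outside its range is refused whole. "claw" is the opening, from 0 (shut) to 1 (fully open), set as the call begins (left out, the last holds). The fingers move at their own pace and stop on an object; "newtons" is the grip in N (left out, the last holds). Time passes only in rows, so rows that repeat a pose let the fingers close, or fill a call up. It gives the time, the measured TCP pose, the force, the opening and the grip force at its end, in the units of the state.
- monitor.read_state(): the state, without advancing time (a new reading comes with each control period).
- viewer.camera(name): name is "scene" or "top"; returns a dict with "color" (480x640x3 uint8, blue, green, red), "fx", "fy", "cx", "cy" (pixels), "camera_from_world" (4x4, takes a point from world to camera coordinates). Camera axes: x right, y up, looking along -z (the intrinsics and any distortion apply to the point x, -y, -z); pixel columns grow to the right and rows downward; lengths in m; the calibration is good to about 2 mm. A picture is of the moment at which its call begins. There is no depth.
- order.close_job(): hands the job in; it is judged then, once.
Trained networks look in a picture, given as the dict that the camera call returned (one of the last four; its "shot" number tells which), for a name from the list of things; names that differ only in an ending like _2 or _b are one class to them, and where a whole thing is asked for, a point or a joint stands for the part that bears it (a point fixed in the world has none). Each returns a list of dicts, best first, with "conf" (0 to 1); they miss things now and then, are a little off and sometimes report something else, mostly with a low value. They report only what shows in the picture. A call takes as long as a camera call. They do not tell look-alikes from the thing itself.
- spotter.cut_out(picture, query): "region" (480x640 bool, what is visible of it) and "location" ([column, row] in pixels, amid what is visible of it).
- spotter.spot_point(picture, query): "location" ([column, row] in pixels: a listed point, or the origin of a listed thing).
The state is a dict: "time_s": time; "joint_pos": joint angles; "qd": joint speeds; "effort": joint torques, N m; "tool_pos": TCP position; "ee_rot": TCP orientation; "force": force on the tool from outside, world axes, zero at the start; "wrist_torque": the same for the moment, N m; "width": finger opening in m; "grasp_force": force on a finger pad.
Only numpy, scipy, OpenCV 4.12 (cv2) and the standard library are available. Lean on these libraries where they do the work, as an engineer would, in place of code of your own. Each camera call takes 0.05 s, during which the arm holds its last target. There are 200 camera calls.

## Working session

There is one attempt and no reset: what is moved stays moved. The work goes in short steps, Python scripts to look and compute and a tool call to move; the robot and the scene stay as the last step left them, time stands still between calls to the robot, and variables do not carry over. Pictures are saved under pics/ and viewed, at most 10 in all, crops included, and the job is handed in when it is done.

Besides the shell and the picture viewer there is one more tool, called after "Call:" by a JSON object that holds its "op" and its "data". drive_tool: Moves the arm, as the interface text tells. Its arguments: {"type":"object","properties":{"linear":{"type":"array"},"spin":{"type":"array"},"claw":{"type":"number"},"newtons":{"type":"number"}},"required":["linear","spin"]}

```bash
mkdir -p pics; cat > h.py <<'E'
import numpy as np, cv2
from station import monitor, viewer, order, spotter
def ray(p,px):
    T=np.linalg.inv(p["camera_from_world"]); d=np.array([(px[0]-p["cx"])/p["fx"],-(px[1]-p["cy"])/p["fy"],-1.])
    return T[:3,3],T[:3,:3]@d
def at(p,px,z):
    o,d=ray(p,px); return (o+d*(z-o[2])/d[2]).round(4)
def proj(p,X):
    c=p["camera_from_world"]@np.append(X,1); return np.array([p["cx"]+p["fx"]*c[0]/-c[2],p["cy"]-p["fy"]*c[1]/-c[2]]).round(1)
def tri(ps,pxs):
    A=0;b=0
    for p,x in zip(ps,pxs):
        o,d=ray(p,x); d/=np.linalg.norm(d); M=np.eye(3)-np.outer(d,d); A=A+M;b=b+M@o
    return np.linalg.solve(A,b).round(4)
E
python3 - <<'E'
from h import *
for n in("scene","top"):
    p=viewer.camera(n); cv2.imwrite(f"pics/{n}1.png",p["color"]); print(n,p.keys(),np.linalg.inv(p["camera_from_world"])[:3,3])
    for q,z in [("battery_pack",0),("bay",0),("gate_hinge",.05),("gate_pad",.05),("latch_place",.05),("tape_measure",0),("strap_buckle_1",0),("label_roll_2",0),("torch",0)]:
        for r in spotter.spot_point(p,q)[:3]: print(q,np.round(r["location"],1),round(r["conf"],2),at(p,r["location"],z))
print(monitor.read_state())
E
```

```text
scene dict_keys(['color', 'fx', 'fy', 'cx', 'cy', 'camera_from_world', 'shot']) [-0.49460633  0.80318522  0.664047  ]
battery_pack [421.4 232.1] 0.87 [ 0.4864 -0.3327 -0.    ]
battery_pack [456.8 225.4] 0.66 [ 0.4513 -0.4355  0.    ]
battery_pack [372.4 219.6] 0.42 [ 0.6367 -0.2977  0.    ]
bay [315.8 245.3] 0.94 [ 0.6138 -0.0748  0.    ]
gate_hinge [296.8 244. ] 0.7 [0.5668 0.0199 0.05  ]
gate_pad [349.8 250. ] 0.61 [ 0.4566 -0.0505  0.05  ]
latch_place [353.5 229.9] 0.87 [ 0.5361 -0.1347  0.05  ]
tape_measure [390.7 261.3] 0.88 [ 0.4206 -0.15    0.    ]
tape_measure [355.8 231.8] 0.18 [ 0.6065 -0.2071  0.    ]
strap_buckle_1 [375.1 221.7] 0.54 [ 0.6208 -0.2927  0.    ]
label_roll_2 [393.8 213.3] 0.75 [ 0.6283 -0.3743 -0.    ]
torch [175.1 327.5] 0.91 [0.5058 0.3781 0.    ]
top dict_keys(['color', 'fx', 'fy', 'cx', 'cy', 'camera_from_world', 'shot']) [ 0.29343784 -0.02121341  1.2610121 ]
battery_pack [413.3 259.4] 0.84 [ 0.5003 -0.3194  0.    ]
battery_pack [415.5 301.5] 0.75 [ 0.3833 -0.3237  0.    ]
battery_pack [457.7 278.3] 0.66 [ 0.4507 -0.4425  0.    ]
bay [324.  213.1] 0.65 [
[... 459 characters left out ...]
 0.    ]
{'time_s': 1.0, 'joint_pos': array([ 1.01287726,  0.47695648,  0.02242659,  1.55536961, -0.01149929,
        1.10928031, -0.08309215]), 'qd': array([-0.00076033, -0.00129958,  0.00110966,  0.00111658, -0.00035953,
        0.00093098, -0.00091297]), 'effort': array([ 1.87655614e-04, -5.96326196e+01,  1.60663202e+00, -2.81539124e+01,
        1.25975779e-02,  1.66377002e-03,  3.40829168e-06]), 'tool_pos': array([ 0.29350475, -0.60789878,  0.20695049]), 'ee_rot': array([3.06237568e+00, 7.00552395e-01, 5.76791023e-05]), 'force': array([-0.60349434,  0.5908585 , -0.28185583]), 'wrist_torque': array([ 0.0417631 , -0.04631569, -0.02167793]), 'grasp_force': 0.0, 'width': 0.08538302404015763}
```

```bash
python3 - <<'E'
import cv2,numpy as np
i=cv2.imread("pics/top1.png"); cv2.imwrite("pics/c1.png",cv2.resize(i[160:340,240:500],None,fx=3,fy=3,interpolation=cv2.INTER_CUBIC))
E
```

```text
(no output)
```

View pics/c1.png

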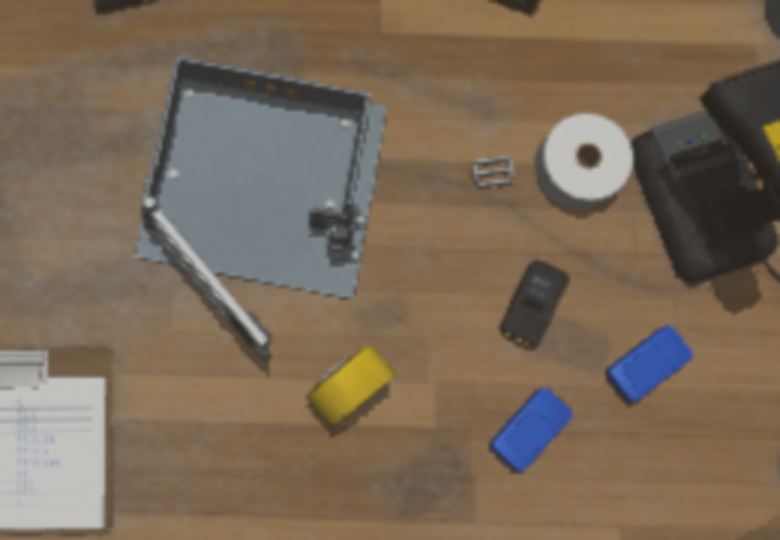

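View pics/scene1.png

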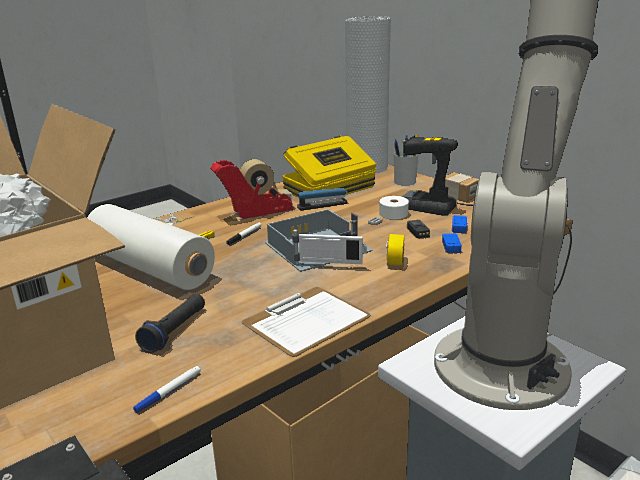

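The crop and scene show three candidates: a black pack at top px (418,261), and blue packs at (415,301) and (457,278). The black one fits the description. The blue ones are look-alikes to leave alone. The gate is ajar from hinge (290,228) to tip (328,274), the yellow tape is at (356,290), and the latch bracket is at about (353,236).

```bash
python3 - <<'E'
from h import *
p=viewer.camera("top"); s=viewer.camera("scene")
for r in spotter.cut_out(p,"battery_pack")[:3]:
    m=r["region"]; v=p["color"][m].mean(0); c=cv2.findContours(m.astype(np.uint8),0,1)[0]
    c=max(c,key=cv2.contourArea)[:,0].astype(float)
    w=np.array([at(p,x,.015)[:2] for x in c])*1000
    print(np.round(r["location"],1),round(r["conf"],2),v.round(),cv2.minAreaRect(w.astype(np.float32)), cv2.moments(w.astype(np.float32))["m10"]/cv2.moments(w.astype(np.float32))["m00"],cv2.moments(w.astype(np.float32))["m01"]/cv2.moments(w.astype(np.float32))["m00"])
C=lambda x,y:(240+(x+.5)/3-.5,160+(y+.5)/3-.5)
bl,br=at(p,C(180,60),.058),at(p,C(371,95),.058); print("back corners",bl,br,np.linalg.norm(bl-br))
fl,fr,mr=at(p,C(136,257),.004),at(p,C(354,298),.004),at(p,C(386,108),.004);print("floor",fl,fr,mr,np.linalg.norm(fl-fr),np.linalg.norm(mr-fr))
y=fl-fr;yaw=np.arctan2(-y[0],y[1]);y2=bl-br;print("yaw",yaw,np.arctan2(-y2[0],y2[1]),np.arctan2(*(mr-fr)[1::-1]))
h,t=at(p,C(150,203),.082),at(p,C(266,342),.082);g=h-t;print("gate",h,t,np.linalg.norm(g),np.arctan2(-g[0],g[1]))
print("bracket",at(p,C(340,225),.084),at(p,C(320,217),.084),at(p,C(340,240),.084))
for q in("gate_hinge","gate_pad","bay","latch_place","battery_pack"):
    a,b=spotter.spot_point(p,q),spotter.spot_point(s,q)
    if a and b: print(q,tri((p,s),(a[0]["location"],b[0]["location"])),a[0]["location"])
for r in spotter.cut_out(p,"tape_measure")[:1]:
    c=np.argwhere(r["region"])[:,::-1]; w=np.array([at(p,x,.067)[:2] for x in c]);print("tape",w.min(0),w.max(0),cv2.minAreaRect(w.astype(np.float32)))
i=p["color"];cv2.imwrite("pics/c2.png",cv2.resize(i[170:285,280:370],None,fx=5,fy=5,interpolation=cv2.INTER_CUBIC))
E
```

```text
[416.7 301.4] 0.76 [152.  84.  61.] ((378.3454895019531, -322.7903747558594), (43.039459228515625, 79.55258178710938), 48.40932083129883) 378.38568888847794 -322.40785737836296
[417.9 261.7] 0.75 [56. 59. 63.] ((493.84002685546875, -328.77001953125), (38.99704360961914, 76.51820373535156), 63.43507766723633) 493.81658127973435 -327.95613411457
[457.3 281.2] 0.72 [156.  84.  57.] ((441.9698791503906, -432.46820068359375), (40.61381912231445, 78.74319458007812), 36.95096969604492) 442.09040654409387 -433.20733605851785
back corners [0.7032 0.0043 0.058 ] [ 0.6755 -0.1711  0.058 ] 0.17757378748002195
floor [0.5287 0.0402 0.004 ] [ 0.4961 -0.1631  0.004 ] [ 0.6802 -0.1922  0.004 ] 0.20589718307932237 0.18638567541525292
yaw -0.15900055941605495 -0.156631153557819 -0.15676923166080556
gate [0.5627 0.0259 0.082 ] [ 0.4429 -0.0786  0.082 ] 0.15897260770333987 -0.8535048785363574
bracket [ 0.5477 -0.1413  0.084 ] [ 0.5543 -0.1236  0.084 ] [ 0.5342 -0.1414  0.084 ]
gate_hinge [0.5626 0.0291 0.0494] [288.4, 229.6]
gate_pad [ 0.4601 -0.0591  0.0403] [322.2, 270.8]
bay [ 6.206e-01 -6.660e-02  2.000e-04] [323.6, 214.6]
latch_place [ 0.5317 -0.1343  0.0484] [348.5, 242.6]
battery_pack [ 0.485  -0.4103 -0.0193] [458.4, 280.2]
tape [ 0.3777 -0.1889] [ 0.4413 -0.121 ] ((0.4110826849937439, -0.1535492241382599), (0.03947615250945091, 0.07233453541994095), 40.767234802246094)
```

View pics/c2.png

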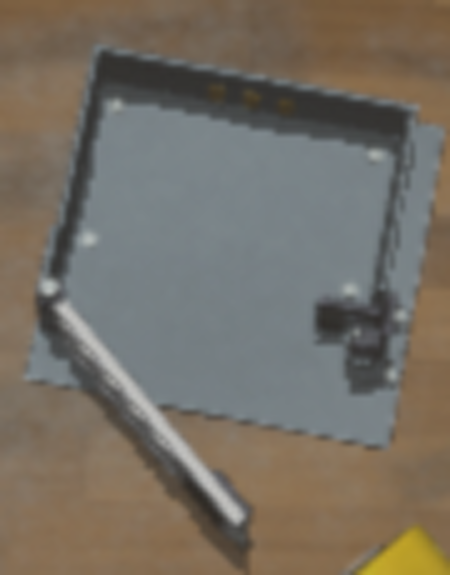

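c2 shows the bay with its gate open and the bracket at front right (crop 360,330). The bay's clear space is empty. I'll move over the black pack.

Units first: shifts go in shares of 1000 mm and turns go in shares of 60 degrees. So 140 mm / 1000 = 0.14, 112 mm / 1000 = 0.112, -0.45 rad / 1.0472 = -0.4297.

Call:
{"op": "drive_tool", "data": {"linear": [[0.02,0.028,0],[0.04,0.056,0],[0.06,0.084,0],[0.08,0.112,0],[0.1,0.14,0]], "spin": [-0.0859,-0.1719,-0.2578,-0.3438,-0.4297], "claw": 0.8}}

```text
time_s: 2.12
tool_pos: [0.3942, -0.4665, 0.207]
ee_rot: [3.141, -0.008, 0.0]
force: [1.3, -0.9, -0.4]
width: 0.0682
grasp_force: 0.0
```

To row units: 139 mm / 1000 = 0.139, 112 mm / 1000 = 0.112, -0.46 rad / 1.0472 = -0.4393.

Call:
{"op": "drive_tool", "data": {"linear": [[0.02,0.028,-0.01],[0.04,0.056,-0.03],[0.06,0.084,-0.055],[0.08,0.112,-0.08],[0.1,0.139,-0.107]], "spin": [-0.0859,-0.1719,-0.2578,-0.3438,-0.4393]}}

```text
time_s: 2.53
tool_pos: [0.4933, -0.3295, 0.1016]
ee_rot: [3.057, -0.723, 0.003]
force: [0.3, -0.0, 0.6]
width: 0.0685
grasp_force: 0.0
```

```bash
python3 - <<'E'
from h import *
s=monitor.read_state();r=s["ee_rot"];print(s["time_s"],s["tool_pos"],s["force"],r,2*np.arctan2(r[1],r[0])-np.pi/2,s["width"],s["joint_pos"])
p=viewer.camera("top");i=p["color"];u,v=proj(p,[.494,-.329,.02]).astype(int);cv2.imwrite("pics/c3.png",cv2.resize(i[v-50:v+50,u-60:u+60],None,fx=5,fy=5,interpolation=cv2.INTER_CUBIC))
E
```

```text
2.5333 [ 0.49327578 -0.32951625  0.10164713] [ 0.33449787 -0.0389244   0.6445342 ] [ 3.05694363e+00 -7.23079762e-01  2.78300879e-03] -2.0353320533745434 0.06845742967377147 [ 0.41086821  0.46161185  0.09495133  1.85701993 -0.05782502  0.82380383
 -1.50016364]
```

View pics/c3.png

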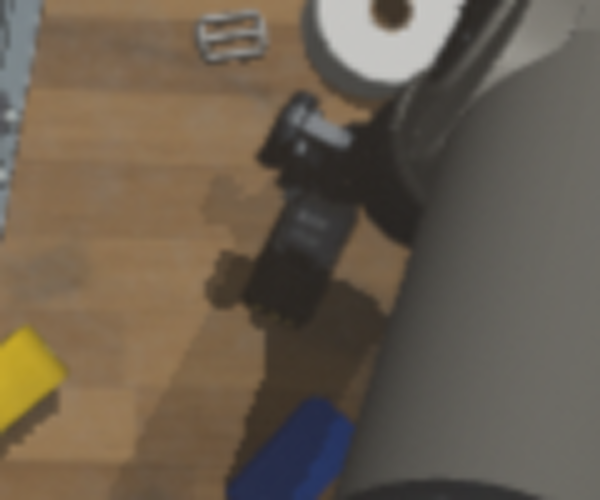

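c3 shows the gripper above the black pack (crop 310,250), aligned with it. The offset is parallax. I'll descend and grip.

To row units: -98 mm / 1000 = -0.098, -92 mm / 1000 = -0.092.

Call:
{"op": "drive_tool", "data": {"linear": [[0,0,-0.025],[0,0,-0.05],[0,0,-0.075],[0,0,-0.092],[0,0,-0.098]], "spin": [0,0,0,0,0]}}

```text
time_s: 3.0
tool_pos: [0.4904, -0.3299, 0.0013]
ee_rot: [-3.058, 0.715, 0.006]
force: [-0.5, 0.4, 0.3]
width: 0.0682
grasp_force: 0.0
```

Call:
{"op": "drive_tool", "data": {"linear": [[0,0,0],[0,0,0],[0,0,0],[0,0,0],[0,0,0]], "spin": [0,0,0,0,0], "claw": 0.2, "newtons": 40}}

```text
time_s: 3.42
tool_pos: [0.4928, -0.3313, 0.0051]
ee_rot: [3.058, -0.716, 0.003]
force: [-0.2, -0.3, -0.1]
width: 0.0175
grasp_force: 0.0
```

To row units: 15 mm / 1000 = 0.015, 5 mm / 1000 = 0.005.

Call:
{"op": "drive_tool", "data": {"linear": [[0,0,0],[0,0,0],[0,0,0],[0,0,0.005],[0,0,0.015]], "spin": [0,0,0,0,0]}}

```text
time_s: 3.83
tool_pos: [0.4912, -0.3303, 0.0184]
ee_rot: [-3.058, 0.716, 0.004]
force: [-1.1, 0.3, 0.6]
width: 0.017
grasp_force: 0.0
```

```bash
python3 - <<'E'
from h import *
s=viewer.camera("scene");p=viewer.camera("top")
for q in(s,p):
  for r in spotter.cut_out(q,"battery_pack")[:4]: print(np.round(r["location"]),round(r["conf"],2),q["color"][r["region"]].mean(0).round(),at(q,r["location"],.011), r["region"].sum())
u,v=proj(s,[.494,-.329,.02]).astype(int);a=cv2.resize(s["color"][v-40:v+40,u-50:u+50],None,fx=4,fy=4,interpolation=cv2.INTER_CUBIC)
u,v=proj(p,[.494,-.329,.02]).astype(int);b=cv2.resize(p["color"][v-40:v+40,u-50:u+50],None,fx=4,fy=4,interpolation=cv2.INTER_CUBIC)
cv2.imwrite("pics/c4.png",np.hstack([a,b])); st=monitor.read_state();print(st["tool_pos"],st["width"],proj(s,st["tool_pos"]))
E
```

```text
[418. 228.] 0.73 [40. 42. 43.] [ 0.4955 -0.3268  0.011 ] 298
[452. 242.] 0.61 [104.  53.  24.] [ 0.3764 -0.3245  0.011 ] 310
[454. 221.] 0.57 [165.  86.  40.] [ 0.4615 -0.4344  0.011 ] 178
[415. 298.] 0.54 [69. 46. 41.] [ 0.3917 -0.3201  0.011 ] 137
[416. 264.] 0.5 [36. 41. 45.] [ 0.4846 -0.3227  0.011 ] 209
[ 0.49251061 -0.33115481  0.01962815] 0.016788754438403348 [419.6 224.8]
```

View pics/c4.png

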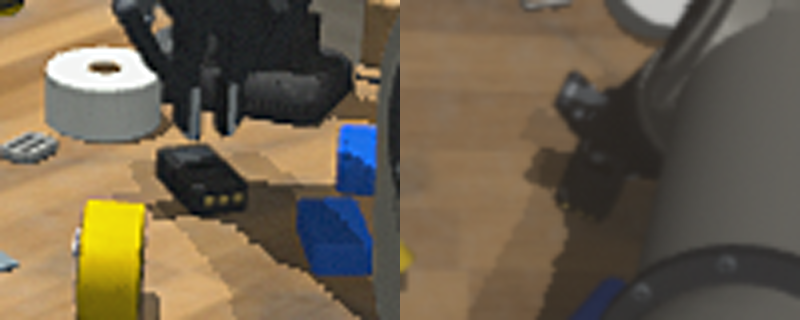

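c4 shows the pack untouched (crop 200,180) and the fingertips (crop 195,137 and 230,135) above or behind it. The grasp missed without contact, so I'll check the real tip position against the reported one.

```bash
python3 - <<'E'
from h import *
s=viewer.camera("scene");p=viewer.camera("top");st=monitor.read_state();t=st["tool_pos"]
u,v=proj(s,[.494,-.329,.02]).astype(int); tips=[(u-50+x/4-.4,v-40+y/4-.4) for x,y in((195,137),(230,135))]
m=np.mean(tips,0);print("tip mid px",m,"reported",proj(s,t),t)
for dz in(0,10,20,30,40):print(dz,proj(s,t+[0,0,dz/1000]),proj(s,t+[dz/1000,0,0]),proj(s,t+[0,-dz/1000,0]))
for z in(.01,.02,.03,.04,.05):print(z,at(s,m,z))
u,v=proj(s,[.494,-.329,.05]).astype(int);a=cv2.resize(s["color"][v-35:v+25,u-40:u+40],None,fx=5,fy=5,interpolation=cv2.INTER_CUBIC)
u,v=proj(p,[.494,-.329,.05]).astype(int);b=cv2.resize(p["color"][v-30:v+30,u-40:u+40],None,fx=5,fy=5,interpolation=cv2.INTER_CUBIC)
b=np.clip(b.astype(float)*2,0,255).astype(np.uint8)
cv2.drawMarker(b,tuple(int(5*x) for x in proj(p,t)-(u-40,v-30)),(0,0,255),0,15)
cv2.imwrite("pics/c5.png",np.hstack([a,b]))
print(np.round(st["joint_pos"],4))
E
```

```text
tip mid px [420.725 217.6  ] reported [419.6 225.1] [ 0.49199353 -0.33080603  0.01893445]
0 [419.6 225.1] [419.6 225.1] [419.6 225.1]
10 [419.8 221.6] [416.8 224. ] [422.2 224.1]
20 [419.9 218.1] [414. 223.] [424.7 223.1]
30 [420.1 214.6] [411.2 221.9] [427.2 222.1]
40 [420.2 211.1] [408.4 220.8] [429.7 221.1]
0.01 [ 0.5388 -0.3878  0.01  ]
0.02 [ 0.523  -0.3696  0.02  ]
0.03 [ 0.5072 -0.3513  0.03  ]
0.04 [ 0.4914 -0.3331  0.04  ]
0.05 [ 0.4756 -0.3149  0.05  ]
[ 0.4264  0.5798  0.0796  1.8977 -0.0705  0.6667 -1.4826]
```

View pics/c5.png

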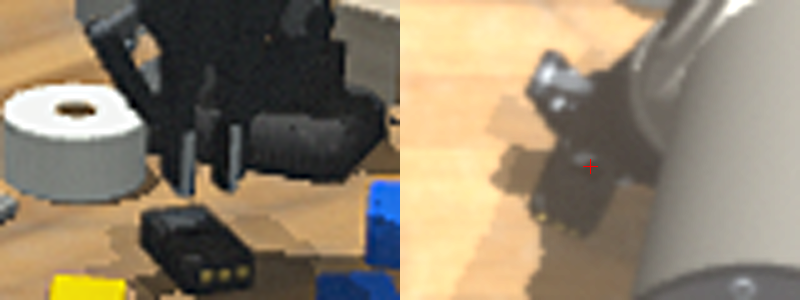

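The tips really sit about 21 mm higher than reported, with xy correct, so they closed just above the pack. I'll reopen and go lower in small steps, watching the force.

To row units: -15 mm / 1000 = -0.015, -7 mm / 1000 = -0.007.

Call:
{"op": "drive_tool", "data": {"linear": [[0,0,0],[0,0,0],[0,0,0],[0,0,-0.007],[0,0,-0.015]], "spin": [0,0,0,0,0], "claw": 0.8}}

```text
time_s: 4.55
tool_pos: [0.4924, -0.3311, 0.0037]
ee_rot: [3.058, -0.717, 0.002]
force: [-0.3, -0.7, 0.9]
width: 0.0684
grasp_force: 0.0
```

To row units: -12 mm / 1000 = -0.012, -9 mm / 1000 = -0.009.

Call:
{"op": "drive_tool", "data": {"linear": [[0,0,-0.003],[0,0,-0.006],[0,0,-0.009],[0,0,-0.012],[0,0,-0.012]], "spin": [0,0,0,0,0]}}

```text
time_s: 4.97
tool_pos: [0.4917, -0.3306, -0.0088]
ee_rot: [-3.059, 0.716, 0.001]
force: [-0.4, -0.4, 0.9]
width: 0.068
grasp_force: 0.0
```

Call:
{"op": "drive_tool", "data": {"linear": [[0,0,-0.002],[0,0,-0.004],[0,0,-0.006],[0,0,-0.006],[0,0,-0.006]], "spin": [0,0,0,0,0]}}

```text
time_s: 5.38
tool_pos: [0.492, -0.3308, -0.0142]
ee_rot: [-3.059, 0.717, 0.0]
force: [0.2, -0.7, -0.1]
width: 0.0684
grasp_force: 0.0
```

Call:
{"op": "drive_tool", "data": {"linear": [[0,0,0],[0,0,0],[0,0,0],[0,0,0],[0,0,0]], "spin": [0,0,0,0,0], "claw": 0.2, "newtons": 40}}

```text
time_s: 5.8
tool_pos: [0.4923, -0.331, -0.0137]
ee_rot: [3.059, -0.717, 0.001]
force: [-0.9, 0.7, 4.0]
width: 0.037
grasp_force: 40.9
```

Gripped (37 mm, 41 N). Lift and carry to the bay.

Call:
{"op": "drive_tool", "data": {"linear": [[0,0,0.01],[0,0,0.035],[0,0,0.07],[0,0,0.1],[0,0,0.13]], "spin": [0,0,0,0,0]}}

```text
time_s: 6.22
tool_pos: [0.4914, -0.3307, 0.1175]
ee_rot: [-3.059, 0.717, 0.001]
force: [0.5, 0.5, -1.0]
width: 0.0366
grasp_force: 40.8
```

To row units: 135 mm / 1000 = 0.135, 108 mm / 1000 = 0.108, 0.15 rad / 1.0472 = 0.1432.

Call:
{"op": "drive_tool", "data": {"linear": [[0.012,0.022,0],[0.028,0.05,0],[0.044,0.08,0],[0.06,0.108,0],[0.075,0.135,0]], "spin": [0.0286,0.0573,0.0859,0.1146,0.1432]}}

```text
time_s: 6.63
tool_pos: [0.5672, -0.1941, 0.1162]
ee_rot: [-3.104, 0.483, 0.001]
force: [1.1, -0.1, -1.7]
width: 0.0369
grasp_force: 40.7
```

To row units: 134 mm / 1000 = 0.134, 114 mm / 1000 = 0.114, 0.157 rad / 1.0472 = 0.1499.

Call:
{"op": "drive_tool", "data": {"linear": [[0.016,0.029,0],[0.032,0.058,0],[0.048,0.087,0],[0.062,0.114,0],[0.073,0.134,0]], "spin": [0.0286,0.0573,0.0859,0.1241,0.1499]}}

```text
time_s: 7.05
tool_pos: [0.6405, -0.0583, 0.116]
ee_rot: [-3.132, 0.233, 0.001]
force: [0.0, -0.4, -1.9]
width: 0.0366
grasp_force: 40.7
```

Call:
{"op": "drive_tool", "data": {"linear": [[0,0,0],[0,0,0],[0,0,0],[0,0,0],[0,0,0]], "spin": [0,0,0,0,0]}}

```text
time_s: 7.47
tool_pos: [0.6394, -0.0637, 0.1159]
ee_rot: [3.131, -0.244, -0.001]
force: [0.6, -0.3, -2.1]
width: 0.0372
grasp_force: 40.8
```

```bash
python3 - <<'E'
from h import *
st=monitor.read_state();t=st["tool_pos"];r=st["ee_rot"];print(t,(2*np.arctan2(r[1],r[0])-np.pi/2)%np.pi,st["force"],st["width"],st["grasp_force"])
s=viewer.camera("scene");p=viewer.camera("top")
u,v=300,200;
a=cv2.resize(s["color"][170:280,260:380],None,fx=3.3,fy=3.3,interpolation=cv2.INTER_CUBIC)
b=cv2.resize(p["color"][160:270,275:395],None,fx=3.3,fy=3.3,interpolation=cv2.INTER_CUBIC)
cv2.imwrite("pics/c6.png",np.hstack([a,b]))
E
```

```text
[ 0.63938532 -0.06366183  0.1159419 ] 1.4151382262099534 [ 0.62975712 -0.29625669 -2.06274573] 0.037213627548111555 40.76211154460907
```

View pics/c6.png

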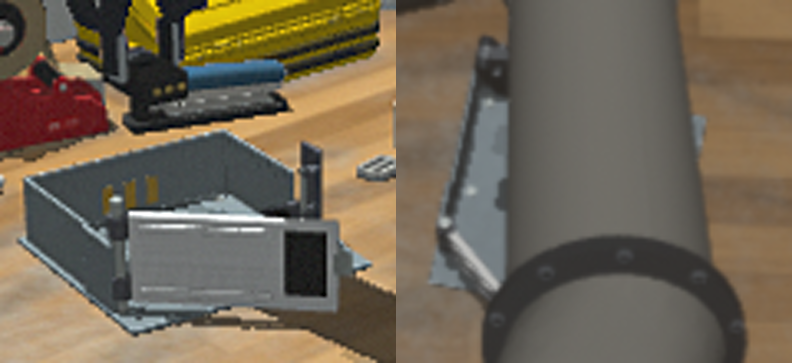

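c6 shows the pack held above the bay at scene crop (155,85). I'll check that numerically.

```bash
python3 - <<'E'
from h import *
s=viewer.camera("scene");t=monitor.read_state()["tool_pos"];print(t)
print("expect px",proj(s,[.641,-.063,.141]))
c=np.cos(-.157);d=np.sin(-.157)
for sx in(-38,38):
  for sy in(-19,19): print(sx,sy,proj(s,[.641+(c*sx-d*sy)/1000,-.063+(d*sx+c*sy)/1000,.130]))
for r in spotter.cut_out(s,"battery_pack")[:4]: 
  ys,xs=np.where(r["region"]);print(np.round(r["location"],1),round(r["conf"],2),xs.min(),xs.max(),ys.min(),ys.max())
E
```

```text
[ 0.63972436 -0.06279387  0.11597126]
expect px [303.4 191.9]
-38 -19 [317.9 199. ]
-38 19 [304.4 202.1]
38 -19 [302.9 190.2]
38 19 [289.7 193.2]
[453.2 245.2] 0.69 442 459 233 253
[305.3 195.2] 0.55 291 317 184 201
```

Matches within 2 px. Lower it into the bay.

To row units: -112 mm / 1000 = -0.112, -100 mm / 1000 = -0.1.

Call:
{"op": "drive_tool", "data": {"linear": [[0,0,-0.025],[0,0,-0.05],[0,0,-0.075],[0,0,-0.1],[0,0,-0.112]], "spin": [0,0,0,0,0]}}

```text
time_s: 8.08
tool_pos: [0.6379, -0.0619, 0.0008]
ee_rot: [3.132, -0.241, -0.007]
force: [-0.2, -0.2, -2.0]
width: 0.037
grasp_force: 40.7
```

To row units: -8 mm / 1000 = -0.008, -6 mm / 1000 = -0.006.

Call:
{"op": "drive_tool", "data": {"linear": [[0,0,-0.002],[0,0,-0.004],[0,0,-0.006],[0,0,-0.008],[0,0,-0.008]], "spin": [0,0,0,0,0]}}

```text
time_s: 8.5
tool_pos: [0.6408, -0.0619, -0.0031]
ee_rot: [-3.132, 0.241, -0.003]
force: [-0.2, 1.0, -1.8]
width: 0.0367
grasp_force: 40.7
```

To row units: -4 mm / 1000 = -0.004, -3 mm / 1000 = -0.003.

Call:
{"op": "drive_tool", "data": {"linear": [[0,0,-0.001],[0,0,-0.002],[0,0,-0.003],[0,0,-0.004],[0,0,-0.004]], "spin": [0,0,0,0,0]}}

```text
time_s: 8.92
tool_pos: [0.6398, -0.0618, -0.0083]
ee_rot: [3.132, -0.24, -0.001]
force: [0.8, 0.7, -2.3]
width: 0.0371
grasp_force: 40.7
```

To row units: -2 mm / 1000 = -0.002, -1 mm / 1000 = -0.001.

Call:
{"op": "drive_tool", "data": {"linear": [[0,0,-0.001],[0,0,-0.001],[0,0,-0.002],[0,0,-0.002],[0,0,-0.002]], "spin": [0,0,0,0,0]}}

```text
time_s: 9.33
tool_pos: [0.6401, -0.0619, -0.0097]
ee_rot: [3.132, -0.241, 0.0]
force: [-0.4, 0.5, 3.8]
width: 0.0368
grasp_force: 41.3
```

Touching the floor. Release with a partial opening and rise.

To row units: 3 mm / 1000 = 0.003, 1 mm / 1000 = 0.001.

Call:
{"op": "drive_tool", "data": {"linear": [[0,0,0],[0,0,0],[0,0,0],[0,0,0.001],[0,0,0.003]], "spin": [0,0,0,0,0], "claw": 0.7}}

```text
time_s: 9.75
tool_pos: [0.6399, -0.0618, -0.0073]
ee_rot: [3.132, -0.24, -0.001]
force: [-0.5, 0.5, 0.3]
width: 0.0599
grasp_force: 0.0
```

To row units: 160 mm / 1000 = 0.16, 120 mm / 1000 = 0.12.

Call:
{"op": "drive_tool", "data": {"linear": [[0,0,0.015],[0,0,0.04],[0,0,0.08],[0,0,0.12],[0,0,0.16]], "spin": [0,0,0,0,0]}}

```text
time_s: 10.17
tool_pos: [0.6396, -0.0619, 0.1546]
ee_rot: [3.132, -0.241, -0.001]
force: [1.0, 0.4, -0.6]
width: 0.0597
grasp_force: 0.0
```

To row units: -175 mm / 1000 = -0.175, -140 mm / 1000 = -0.14.

Call:
{"op": "drive_tool", "data": {"linear": [[-0.025,0.004,0],[-0.062,0.009,0],[-0.1,0.015,0],[-0.14,0.021,0],[-0.175,0.027,0]], "spin": [0,0,0,0,0], "claw": 0}}

```text
time_s: 10.58
tool_pos: [0.4625, -0.0348, 0.1529]
ee_rot: [3.132, -0.241, -0.0]
force: [0.2, 0.6, -0.1]
width: 0.0008
grasp_force: 0.0
```

To row units: -25 mm / 1000 = -0.025, -15 mm / 1000 = -0.015.

Call:
{"op": "drive_tool", "data": {"linear": [[-0.015,0.002,0],[-0.025,0.003,0],[-0.025,0.003,0],[-0.025,0.003,0],[-0.025,0.003,0]], "spin": [0,0,0,0,0]}}

```text
time_s: 11.0
tool_pos: [0.4418, -0.032, 0.1533]
ee_rot: [-3.132, 0.241, -0.003]
force: [0.0, -0.0, 0.9]
width: -0.0001
grasp_force: 0.0
```

```bash
python3 - <<'E'
from h import *
st=monitor.read_state();t=st["tool_pos"];print(t,st["force"],st["width"],st["joint_pos"])
s=viewer.camera("scene");p=viewer.camera("top")
a=cv2.resize(s["color"][150:280,270:390],None,fx=3.3,fy=3.3,interpolation=cv2.INTER_CUBIC)
b=cv2.resize(p["color"][160:290,275:395],None,fx=3.3,fy=3.3,interpolation=cv2.INTER_CUBIC)
cv2.drawMarker(a,tuple(int(3.3*x) for x in proj(s,t)-(270,150)),(0,0,255),0,15)
cv2.imwrite("pics/c7.png",np.hstack([a,b]))
E
```

```text
[ 0.44183274 -0.0319743   0.1532893 ] [ 0.00929137 -0.0480441   0.87702403] -0.00010851104023071171 [-0.0134025   0.16468336 -0.06105961  2.14047313  0.01357536  0.83501504
 -1.80705562]
```

View pics/c7.png

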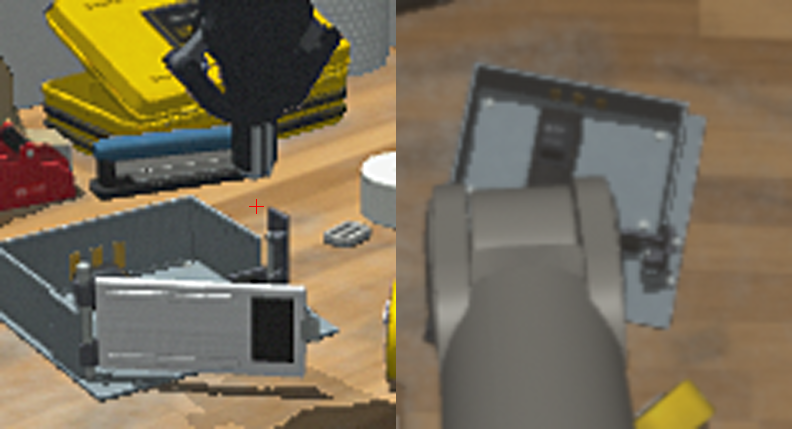

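c7 shows the pack lying flat in the bay at top crop (555,145). The closed tips at (253,178) are about 20 mm above the reported point (256,206), as before. I'll descend outside the gate to reported z of about 0.015, so the real tip is at about 35 mm.

To row units: -138 mm / 1000 = -0.138, -125 mm / 1000 = -0.125.

Call:
{"op": "drive_tool", "data": {"linear": [[0,0,-0.03],[0,0,-0.062],[0,0,-0.095],[0,0,-0.125],[0,0,-0.138]], "spin": [0,0,0,0,0]}}

```text
time_s: 11.52
tool_pos: [0.4388, -0.0319, 0.0115]
ee_rot: [3.132, -0.24, -0.007]
force: [-1.0, -0.2, 0.7]
width: -0.0001
grasp_force: 0.0
```

```bash
python3 - <<'E'
from h import *
st=monitor.read_state();print(st["tool_pos"],st["force"])
H=np.array([563,27.5]);xb=np.array([.9877,-.1564]);yb=np.array([.1564,.9877])
for th in(.7,.6,.5,.4,.3,.25,.2,.15,.1,.05,0,-.05,-.1,-.15):
    c,s=np.cos(th),np.sin(th);d=-c*yb-s*xb;x=c*xb-s*yb
    print(th,(H+133*d-(4+11*c+14*abs(s))*x).round(1))
E
```

```text
[ 0.43878639 -0.0318792   0.01149589] [-1.03552387 -0.20492377  0.71614142]
0.7 [448.4 -43.4]
0.6 [456.4 -54.8]
0.5 [465.6 -65.4]
0.4 [476.1 -75. ]
0.3 [487.6 -83.6]
0.25 [493.7 -87.5]
0.2 [500.1 -91. ]
0.15 [506.6 -94.2]
0.1 [513.4 -97. ]
0.05 [520.3 -99.4]
0 [ 527.4 -101.5]
-0.05 [ 533.2 -103.1]
-0.1 [ 539.1 -104.4]
-0.15 [ 545.1 -105.4]
```

To row units: -34 mm / 1000 = -0.034, -27 mm / 1000 = -0.027.

Call:
{"op": "drive_tool", "data": {"linear": [[0.004,-0.006,0],[0.008,-0.013,0],[0.013,-0.02,0],[0.018,-0.027,0],[0.024,-0.034,0]], "spin": [0,0,0,0,0]}}

```text
time_s: 11.93
tool_pos: [0.4657, -0.0671, 0.0161]
ee_rot: [3.132, -0.242, 0.004]
force: [0.1, 0.7, 0.8]
width: -0.0002
grasp_force: 0.0
```

To row units: 28 mm / 1000 = 0.028, -22 mm / 1000 = -0.022.

Call:
{"op": "drive_tool", "data": {"linear": [[0.005,-0.005,0],[0.01,-0.009,0],[0.016,-0.014,0],[0.022,-0.018,0],[0.028,-0.022,0]], "spin": [0,0,0,0,0]}}

```text
time_s: 12.35
tool_pos: [0.4926, -0.0882, 0.0149]
ee_rot: [-3.132, 0.24, 0.0]
force: [-0.7, 1.2, 0.4]
width: -0.0
grasp_force: 0.0
```

Call:
{"op": "drive_tool", "data": {"linear": [[0,0,0],[0,0,0],[0,0,0],[0,0,0],[0,0,0]], "spin": [0,0,0,0,0]}}

```text
time_s: 12.77
tool_pos: [0.4917, -0.0876, 0.0149]
ee_rot: [-3.132, 0.24, 0.001]
force: [-0.3, -0.7, 0.0]
width: 0.0001
grasp_force: 0.0
```

To row units: 8 mm / 1000 = 0.008, 6 mm / 1000 = 0.006.

Call:
{"op": "drive_tool", "data": {"linear": [[0.002,-0.001,0],[0.004,-0.002,0],[0.006,-0.003,0],[0.008,-0.004,0],[0.008,-0.004,0]], "spin": [0,0,0,0,0]}}

```text
time_s: 13.18
tool_pos: [0.5006, -0.0922, 0.0149]
ee_rot: [3.132, -0.241, 0.001]
force: [-0.5, 0.5, 0.2]
width: -0.0
grasp_force: 0.0
```

To row units: 4 mm / 1000 = 0.004, 3 mm / 1000 = 0.003.

Call:
{"op": "drive_tool", "data": {"linear": [[0.001,-0.0004,0],[0.002,-0.0008,0],[0.003,-0.0013,0],[0.004,-0.0018,0],[0.004,-0.0018,0]], "spin": [0,0,0,0,0]}}

```text
time_s: 13.6
tool_pos: [0.5042, -0.0938, 0.0149]
ee_rot: [3.132, -0.241, 0.0]
force: [0.2, -0.0, -0.5]
width: -0.0001
grasp_force: 0.0
```

To row units: 4 mm / 1000 = 0.004, 3 mm / 1000 = 0.003.

Call:
{"op": "drive_tool", "data": {"linear": [[0.001,-0.0004,0],[0.002,-0.0008,0],[0.003,-0.0012,0],[0.004,-0.0016,0],[0.004,-0.0016,0]], "spin": [0,0,0,0,0]}}

```text
time_s: 14.02
tool_pos: [0.5083, -0.0954, 0.0149]
ee_rot: [3.132, -0.241, 0.0]
force: [-0.2, 0.8, 0.8]
width: -0.0002
grasp_force: 0.0
```

To row units: 4 mm / 1000 = 0.004, 3 mm / 1000 = 0.003.

Call:
{"op": "drive_tool", "data": {"linear": [[0.001,-0.0004,0],[0.002,-0.0008,0],[0.003,-0.0012,0],[0.004,-0.0016,0],[0.004,-0.0016,0]], "spin": [0,0,0,0,0]}}

```text
time_s: 14.43
tool_pos: [0.5123, -0.097, 0.0149]
ee_rot: [3.132, -0.241, 0.0]
force: [0.1, 0.1, 0.2]
width: -0.0002
grasp_force: 0.0
```

To row units: 4 mm / 1000 = 0.004, 3 mm / 1000 = 0.003.

Call:
{"op": "drive_tool", "data": {"linear": [[0.001,-0.0004,0],[0.002,-0.0008,0],[0.003,-0.0011,0],[0.004,-0.0014,0],[0.004,-0.0014,0]], "spin": [0,0,0,0,0]}}

```text
time_s: 14.85
tool_pos: [0.5163, -0.0983, 0.0149]
ee_rot: [3.132, -0.241, 0.0]
force: [-0.4, 0.2, -0.1]
width: -0.0001
grasp_force: 0.0
```

To row units: 4 mm / 1000 = 0.004, 3 mm / 1000 = 0.003.

Call:
{"op": "drive_tool", "data": {"linear": [[0.001,-0.0003,0],[0.002,-0.0006,0],[0.003,-0.001,0],[0.004,-0.0013,0],[0.004,-0.0013,0]], "spin": [0,0,0,0,0]}}

```text
time_s: 15.27
tool_pos: [0.5203, -0.0997, 0.0149]
ee_rot: [3.132, -0.241, 0.0]
force: [-1.0, 0.4, 0.2]
width: 0.0004
grasp_force: 0.0
```

```bash
python3 - <<'E'
from h import *
s=viewer.camera("scene");t=monitor.read_state()["tool_pos"]
a=cv2.resize(s["color"][170:280,270:400],None,fx=5,fy=5,interpolation=cv2.INTER_CUBIC)
cv2.imwrite("pics/c8.png",a)
E
```

```text
(no output)
```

View pics/c8.png

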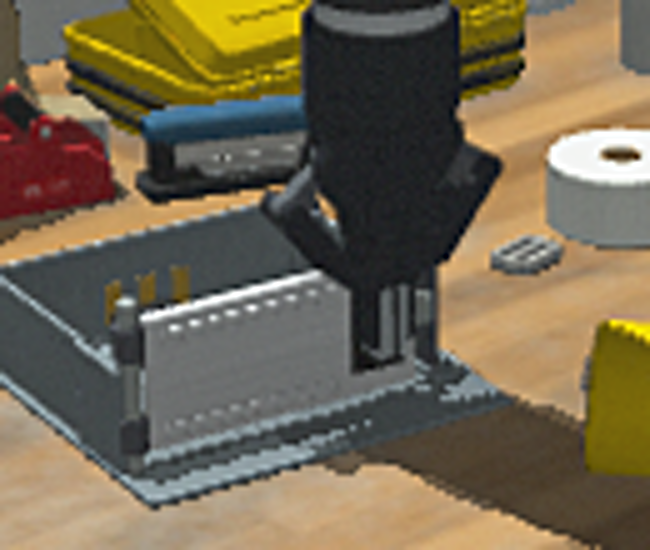

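c8 shows the fingers at (380,320) on the pad, with the gate nearly shut and its free end close to the bracket (430,310). I'll continue in small steps.

To row units: 3 mm / 1000 = 0.003, 2 mm / 1000 = 0.002.

Call:
{"op": "drive_tool", "data": {"linear": [[0.0005,-0.0002,0],[0.001,-0.0003,0],[0.002,-0.0006,0],[0.003,-0.0009,0],[0.003,-0.0009,0]], "spin": [0,0,0,0,0]}}

```text
time_s: 15.73
tool_pos: [0.5233, -0.1005, 0.0149]
ee_rot: [3.132, -0.24, 0.0]
force: [-0.8, 0.4, 0.4]
width: 0.0001
grasp_force: 0.0
```

To row units: 3 mm / 1000 = 0.003, 2 mm / 1000 = 0.002.

Call:
{"op": "drive_tool", "data": {"linear": [[0.0005,-0.0002,0],[0.001,-0.0003,0],[0.002,-0.0005,0],[0.003,-0.0008,0],[0.003,-0.0008,0]], "spin": [0,0,0,0,0]}}

```text
time_s: 16.15
tool_pos: [0.5252, -0.1012, 0.0147]
ee_rot: [3.132, -0.24, -0.003]
force: [-3.6, 0.9, 0.4]
width: 0.0002
grasp_force: 0.0
```

To row units: 3 mm / 1000 = 0.003, 2 mm / 1000 = 0.002.

Call:
{"op": "drive_tool", "data": {"linear": [[0.0005,-0.0001,0],[0.001,-0.0003,0],[0.002,-0.0005,0],[0.003,-0.0007,0],[0.003,-0.0007,0]], "spin": [0,0,0,0,0]}}

```text
time_s: 16.57
tool_pos: [0.5271, -0.1018, 0.0144]
ee_rot: [3.132, -0.24, -0.006]
force: [-6.4, 2.1, 1.5]
width: 0.0002
grasp_force: 0.0
```

To row units: 2 mm / 1000 = 0.002, 1 mm / 1000 = 0.001.

Call:
{"op": "drive_tool", "data": {"linear": [[0.0005,-0.0001,0],[0.001,-0.0002,0],[0.002,-0.0004,0],[0.002,-0.0004,0],[0.002,-0.0004,0]], "spin": [0,0,0,0,0]}}

```text
time_s: 16.98
tool_pos: [0.5286, -0.1021, 0.0143]
ee_rot: [-3.132, 0.24, 0.007]
force: [-7.4, 1.4, 3.2]
width: 0.0
grasp_force: 0.0
```

To row units: 2 mm / 1000 = 0.002, 1 mm / 1000 = 0.001.

Call:
{"op": "drive_tool", "data": {"linear": [[0.0005,-0.0001,0],[0.001,-0.0002,0],[0.002,-0.0004,0],[0.002,-0.0004,0],[0.002,-0.0004,0]], "spin": [0,0,0,0,0]}}

```text
time_s: 17.4
tool_pos: [0.5338, -0.103, 0.015]
ee_rot: [3.132, -0.241, 0.002]
force: [-1.4, 0.6, 0.1]
width: 0.0002
grasp_force: 0.0
```

Force dropped: it snapped in. Now press on gently to the buffer, aiming for 13–16 N.

To row units: 2 mm / 1000 = 0.002, 1 mm / 1000 = 0.001.

Call:
{"op": "drive_tool", "data": {"linear": [[0.0005,-0.0001,0],[0.001,-0.0002,0],[0.002,-0.0004,0],[0.002,-0.0004,0],[0.002,-0.0004,0]], "spin": [0,0,0,0,0]}}

```text
time_s: 17.82
tool_pos: [0.5354, -0.1032, 0.015]
ee_rot: [3.132, -0.24, 0.001]
force: [0.3, 0.1, 0.2]
width: -0.0
grasp_force: 0.0
```

To row units: 1.5 mm / 1000 = 0.0015, 1 mm / 1000 = 0.001.

Call:
{"op": "drive_tool", "data": {"linear": [[0.0005,-0.0001,0],[0.001,-0.0002,0],[0.0015,-0.0003,0],[0.0015,-0.0003,0],[0.0015,-0.0003,0]], "spin": [0,0,0,0,0]}}

```text
time_s: 18.23
tool_pos: [0.5358, -0.1034, 0.0147]
ee_rot: [3.132, -0.241, -0.002]
force: [-4.4, 0.6, 0.7]
width: -0.0005
grasp_force: 0.0
```

To row units: 1.5 mm / 1000 = 0.0015, 1 mm / 1000 = 0.001.

Call:
{"op": "drive_tool", "data": {"linear": [[0.0005,-0.0001,0],[0.001,-0.0002,0],[0.0015,-0.0003,0],[0.0015,-0.0003,0],[0.0015,-0.0003,0]], "spin": [0,0,0,0,0]}}

```text
time_s: 18.65
tool_pos: [0.536, -0.1035, 0.0145]
ee_rot: [-3.132, 0.24, 0.006]
force: [-7.2, 1.1, 4.4]
width: -0.0007
grasp_force: 0.0
```

To row units: 1.5 mm / 1000 = 0.0015, 1 mm / 1000 = 0.001.

Call:
{"op": "drive_tool", "data": {"linear": [[0.0005,-0.0001,0],[0.001,-0.0002,0],[0.0015,-0.0003,0],[0.0015,-0.0003,0],[0.0015,-0.0003,0]], "spin": [0,0,0,0,0]}}

```text
time_s: 19.07
tool_pos: [0.5357, -0.1039, 0.014]
ee_rot: [3.132, -0.241, -0.011]
force: [-10.4, 1.7, 4.8]
width: 0.0003
grasp_force: 0.0
```

To row units: 1.3 mm / 1000 = 0.0013, 1 mm / 1000 = 0.001.

Call:
{"op": "drive_tool", "data": {"linear": [[0.0005,-0.0001,0],[0.001,-0.0002,0],[0.0013,-0.0002,0],[0.0013,-0.0002,0],[0.0013,-0.0002,0]], "spin": [0,0,0,0,0]}}

```text
time_s: 19.48
tool_pos: [0.5357, -0.104, 0.0139]
ee_rot: [3.132, -0.241, -0.015]
force: [-14.8, 1.7, 8.1]
width: 0.0
grasp_force: 0.0
```

It's home: about 15 N on a firm stop. Back off and check.

To row units: -40 mm / 1000 = -0.04, -26 mm / 1000 = -0.026.

Call:
{"op": "drive_tool", "data": {"linear": [[-0.003,0.0005,0],[-0.006,0.001,0],[-0.014,0.002,0],[-0.026,0.004,0],[-0.04,0.006,0]], "spin": [0,0,0,0,0]}}

```text
time_s: 19.9
tool_pos: [0.5021, -0.0982, 0.0153]
ee_rot: [-3.132, 0.24, -0.005]
force: [-0.1, -0.5, -0.4]
width: 0.0
grasp_force: 0.0
```

To row units: 120 mm / 1000 = 0.12, 85 mm / 1000 = 0.085.

Call:
{"op": "drive_tool", "data": {"linear": [[-0.012,0.002,0],[-0.02,0.003,0.02],[-0.025,0.004,0.05],[-0.025,0.004,0.085],[-0.025,0.004,0.12]], "spin": [0,0,0,0,0]}}

```text
time_s: 20.32
tool_pos: [0.4755, -0.0942, 0.1363]
ee_rot: [-3.132, 0.24, -0.001]
force: [0.9, -0.7, 0.9]
width: 0.0
grasp_force: 0.0
```

To row units: 170 mm / 1000 = 0.17, 135 mm / 1000 = 0.135.

Call:
{"op": "drive_tool", "data": {"linear": [[0,0.02,0.02],[0,0.055,0.045],[0,0.095,0.07],[0,0.135,0.08],[0,0.17,0.08]], "spin": [0,0,0,0,0]}}

```text
time_s: 20.73
tool_pos: [0.478, 0.0775, 0.2185]
ee_rot: [-3.13, 0.243, -0.012]
force: [1.0, 0.6, -0.3]
width: 0.0003
grasp_force: 0.0
```

Call:
{"op": "drive_tool", "data": {"linear": [[0,0,0],[0,0,0],[0,0,0],[0,0,0],[0,0,0]], "spin": [0,0,0,0,0]}}

```text
time_s: 21.15
tool_pos: [0.4758, 0.0741, 0.2146]
ee_rot: [3.132, -0.245, -0.0]
force: [0.1, -0.1, -1.2]
width: -0.0003
grasp_force: 0.0
```

```bash
python3 - <<'E'
from h import *
st=monitor.read_state();print(st["time_s"],st["tool_pos"],st["force"])
p=viewer.camera("top")
cv2.imwrite("pics/c9.png",cv2.resize(p["color"][160:320,260:470],None,fx=3.5,fy=3.5,interpolation=cv2.INTER_CUBIC))
E
```

```text
21.15 [0.47583288 0.07412811 0.21460681] [ 0.14193939 -0.14289451 -1.16494988]
```

View pics/c9.png

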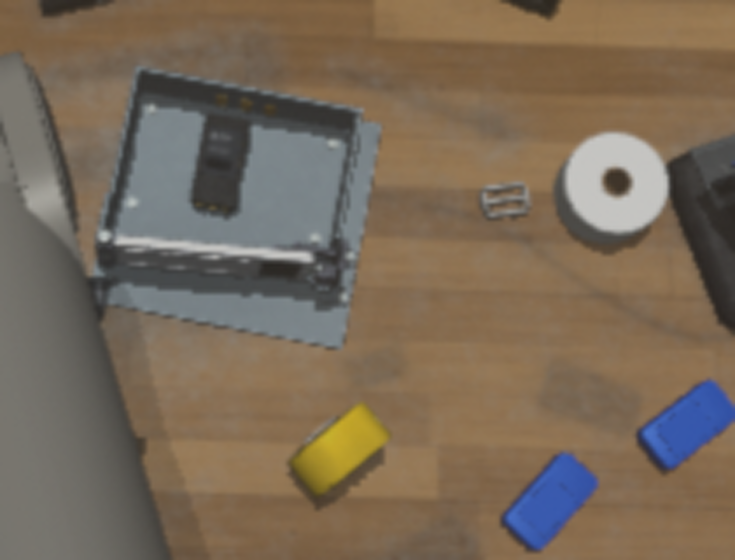

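c9 shows the gate shut and staying shut (105,240 to 315,258). The pack lies flat in the bay (220,165), the bystanders are unmoved, and the arm touches nothing. I'm handing in.

```bash
python3 -c "
from station import order
print(order.close_job())"
```

```text
the job is handed in; nothing more can be done
None
```

The battery pack lies flat in the bay and the gate is latched: I felt the tongue snap in, pressed it home at about 15 N sideways (about 17 N in all), it stayed shut when released, and the job is handed in.

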